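Turn the tea tray round in its sleeve

ROBOT

A 6-joint arm with a two-finger parallel gripper is mounted at the origin on the work surface. World frame = base frame: x ahead of the robot, y to its left, z up, the work surface at z = 0. Lengths are in m, angles in degrees, forces in N, time in s.
With the tool pointing down it reaches from about 0.3 to 0.75 m from the base axis. Payload 8.5 kg.
Tool frame: the origin (TCP) lies between the finger pads; the fingertips stand env.finger_overhang ahead of it and the grasp point (between the pads) lies 2 mm behind it (env.finger_overhang is the distance from the TCP to the fingertips, in m); z points along the fingers, y is the line along which they close (so a half turn about z gives the same grasp; the last joint's range is limited). The gripper opens to 85 mm and grips with 20 to 120 N. Pads are 22 mm wide; open, the fingers measure 114 mm over their backs; the gripper's body (76 mm by 85 mm) begins 54 mm behind the grasp point. The pads swing forward as they close: fully open they stand 13 mm farther back than shut.
Start: joints at [60.544, 21.807, 74.336, -0, 83.858, -12.336], TCP at [0.162, 0.526, 0.248] pointing down, gripper open.
Joint ranges: [-178.18, 178.18], [-50.72, 133.34], [12.68, 142.11], [-81.47, 261.47], [9.98, 163.14], [-165.26, 165.26]. Speed limits (degrees/s): [136.94, 136.94, 180, 180, 180, 180].

INTERFACE

Orientations are given as a 3x3 rotation matrix whose columns are the frame's x, y, z axes.
In Python, from rig import env gives the robot as it stands. The module is installed in compiled form; this text tells all that it offers.
- The arm moves only by the tool jog_arm, never from a script. Its arguments are lists of equal length, an entry for each row: "hand": the finger opening in m, from 0 to 0.0854; "travel": the shift along the world's x, y, z in m, a list of three; "yaw": the turn about the world's z in rad. A call has exactly 5 rows; each row shifts and turns the commanded pose from where the row before left it; what a row does not reach is not made up. A row lasts 1/8 s, in which the tool goes at most 62.5 mm and 10.7 degrees, less where a joint would pass 70% of its speed; a pose out of reach is approached as far as the arm can. A call is refused whole if a number of a shift passes 0.0625 or a number of a turn 0.188, either way. A call with a gripper value outside its range is refused whole. The fingers move at their own pace and stop on an object; "grip_force" is the grip in N (left out, the last holds). Time passes only in rows, so rows that do not move let the fingers close, or fill a call up. It gives the time, the measured TCP pose, the force, the opening and the grip force at its end, in the units of the state.
- env.observe(): the state, without advancing time (a new reading comes with each control period).
- env.get_image(name): name is "scene" or "top" or "wrist"; returns the picture (400x640x3 uint8, red, green, blue); there is no depth.
- env.calibration(name): a dict with "fx", "fy", "cx", "cy" (pixels), "k1" (the pictures are not rectified: a ray, as slopes to the right and down, at radius r is drawn at 1 + k1 r^2 times it, then the intrinsics apply), "position" and "rotation" of the camera in the world; the wrist camera has in their place "hand_eye" (4x4, takes a point from camera to tool coordinates, whose origin is the TCP and whose axes are the flange's). Camera axes: x right, y down, z forward; pixel columns grow to the right and rows downward; lengths in m; the calibration is good to about 2 mm. A picture is of the moment at which its call begins: read the wrist's pose just before it. calibration takes no time and is no camera call.
- env.close_job(): hands the job in; it is judged then, once.
The state is a dict: "time_s": time; "q": joint angles; "qvel": joint speeds; "joint_efforts": joint torques, N m; "position": TCP position; "tool_rot": TCP orientation; "ft_force": force on the tool from outside, world axes, zero at the start; "wrist_torque": the same for the moment, N m; "grip_width": finger opening in m; "gripper_force": force on a finger pad.
Only numpy, scipy, OpenCV 4.12 (cv2) and the standard library are available. Lean on these libraries where they do the work, as an engineer would, in place of code of your own. Each camera call takes 0.05 s, during which the arm holds its last target. There are 200 camera calls.

TASK

The front half of the tea tray is empty and its full half is hidden in the red sleeve. Slide the tray right out of the sleeve, turn it end for end, and slide it back in, fully home, so that the full half with the tea packets is the part that sticks out. Keep the tray upright, leave everything else on the counter where it is, and let go of the tray at the end.

Things in the scene. Friction and masses are not known exactly. Their poses are not given: they have to be found in the camera images.
- sleeve: Red metal sleeve screwed to the counter (cannot move): a bottomless tunnel, open at its mouth, closed at its back. Origin: on the counter, centre of the mouth. +x points from the mouth into the tunnel, z up. Inside 65 mm wide (y), 44 high, 110 deep from mouth to back stop; outside 75 wide, 48 high, back wall 5. Flanges 3 mm high run along both sides, 119 mm across.
- mouth (a point): Centre of the sleeve's mouth, on the counter (the sleeve's origin). The mouth looks towards the robot's right (-y), give or take 20 degrees. Two cheeks, 44 mm high, flare outward from its sides and reach 15 mm out in front of it, 87 mm across at most.
- tea_tray: Open rigid tray 170 long (x) x 60 wide (y) x 38 mm high, 0.2 to 0.45 kg, lying on the counter. Origin: centre of its underside; +x points to the full end. The +x half holds green and yellow tea packets (35 mm high, fixed), the -x half is empty with a black floor. At the start 67 to 85 mm of the empty half stick out of the sleeve; fully home, 60 mm stick out. Grip it across the 60 mm width.
- full_end (a point): Middle of the outside of the green end wall, at the full end, 19 mm above the underside.
- empty_end (a point): Middle of the outside of the white end wall, at the empty end, 19 mm above the underside.
- cups: Bystander: stack of white and red paper cups, 79 mm across, 114 mm high; origin under its centre.
- sugar_jar: Bystander: glass sugar jar, 76 mm across, 120 mm high; origin under its centre.
- coffee_pot: Bystander: coffee pot, 116 mm across, 111 mm high, with a red lid and a red handle reaching 92 mm out along its +x; origin under its centre.
- cookie_plate: Bystander: white plate with a cookie, 156 mm across, 23 mm high; origin under its centre.
Things that resemble listed ones, but are neither listed nor needed, are in the scene too. What is shaped like the tea_tray but purple is not meant. Leave any purple look-alike of the sleeve alone.

How it is judged:
By the outcome, as a careful person would: the job done as asked, in the order asked, and still so for the second after the job is handed in, with the robot touching nothing.
It also fails if it takes over 72 s, if anything falls off the work surface, if the arm or the gripper's body presses on something with over 40 N, if the wrist force passes 120 N, or if a joint passes its speed limit or range.

## Working session

There is one attempt and no reset: what is moved stays moved. The work goes in short steps, Python scripts to look and compute and a tool call to move; the robot and the scene stay as the last step left them, time stands still between calls to the robot, and variables do not carry over. Pictures are saved under pics/ and viewed, at most 10 in all, crops included, and the job is handed in when it is done.

Besides the shell and the picture viewer there is one more tool, called after "Call:" by a JSON object that holds its "op" and its "data", one argument or row to a line. jog_arm: Moves the arm, as the interface text tells. Its arguments: {"type":"object","properties":{"hand":{"type":"array"},"travel":{"type":"array"},"yaw":{"type":"array"},"grip_force":{"type":"number"}},"required":["hand","travel","yaw"]}

```bash
mkdir -p pics; python3 - <<'E'
from rig import env
import cv2,numpy as np
o=env.observe();print(o['time_s'],o['position'],np.round(o['tool_rot'],3).tolist(),o['grip_width'],env.finger_overhang)
for n in ['scene','top']:
    im=env.get_image(n);cv2.imwrite(f'pics/{n}0.png',im[:,:,::-1]);c=env.calibration(n);print(n,c)
E
```

```text
0.0 [0.16176707 0.52538479 0.24769834] [[-0.956, 0.294, -0.001], [0.294, 0.956, -0.001], [0.0, -0.001, -1.0]] 0.08534217599102607 0.017
scene {'fx': 432.29674178823853, 'fy': 432.29674178823853, 'cx': 326.37473440649586, 'cy': 194.75761062780506, 'k1': -0.0227834549982401, 'position': array([1.31573573, 0.40526745, 0.7799264 ]), 'rotation': array([[-0.4813161 ,  0.55854189, -0.67554849],
       [ 0.8765463 ,  0.30773731, -0.37008692],
       [ 0.00118243, -0.77027833, -0.63770675]])}
top {'fx': 479.7417407702915, 'fy': 479.7417407702915, 'cx': 322.72279063749284, 'cy': 190.52454576409252, 'k1': -0.1257397938059624, 'position': array([0.47740246, 0.00533183, 1.43820734]), 'rotation': array([[ 0.02915898, -0.99693149,  0.07264547],
       [-0.9995432 , -0.02850322,  0.01004748],
       [-0.00794602, -0.07290526, -0.99730722]])}
```

View pics/top0.png

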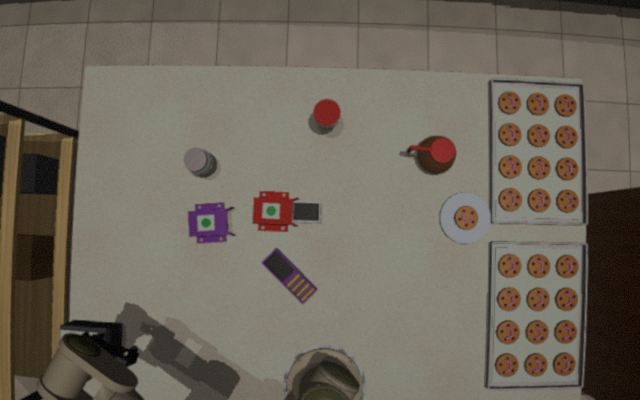

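View pics/scene0.png

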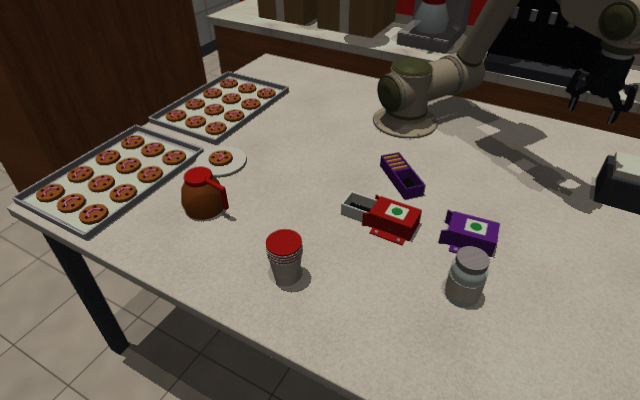

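The top view shows the red sleeve at about (272,211), with the tray's empty half sticking out to the right at (307,212), towards -y. The purple tray is at (290,276), the purple sleeve at (210,222), the cups at (326,113), and the plate and pot are at 440–465 on the right. The scene view agrees.

```bash
cat > h.py <<'E'
from rig import env
import cv2,numpy as np
def cam(n,o=None):
    c=env.calibration(n)
    if 'hand_eye' in c:
        o=o or env.observe();T=np.eye(4);T[:3,:3]=o['tool_rot'];T[:3,3]=o['position'];T=T@np.array(c['hand_eye'])
        return c,T[:3,:3],T[:3,3]
    return c,np.array(c['rotation']),np.array(c['position'])
def ray(C,px,z):
    c,R,p=C
    d=(np.atleast_2d(px).astype(float)-[c['cx'],c['cy']])/[c['fx'],c['fy']]
    u=d.copy()
    for _ in range(20): u=d/(1+c['k1']*(u**2).sum(1,keepdims=True))
    w=np.c_[u,np.ones(len(u))]@R.T
    return p+w*((z-p[2])/w[:,2:])
def shot(n,name):
    o=env.observe();im=env.get_image(n);cv2.imwrite(f'pics/{name}.png',im[:,:,::-1]);return im,cam(n,o)
def hsv(im): return cv2.cvtColor(im,cv2.COLOR_RGB2HSV)
def redmask(im):
    h=hsv(im);return (((h[...,0]<6)|(h[...,0]>174))&(h[...,1]>150)&(h[...,2]>60)).astype(np.uint8)
def biggest(m):
    return max(cv2.findContours(m,cv2.RETR_EXTERNAL,cv2.CHAIN_APPROX_NONE)[0],key=cv2.contourArea)[:,0]
E
python3 - <<'E'
from h import *
im=cv2.imread('pics/top0.png')[:,:,::-1].copy();C=cam('top')
m=np.zeros((400,640),np.uint8);m[170:250,240:335]=1
r=redmask(im)*m
rc=biggest(r);print('red bbox',cv2.boundingRect(rc))
h=hsv(im);k=((h[...,2]<60)).astype(np.uint8)*m;k[:,:293]=0
kc=biggest(k);w=ray(C,kc,0.004)[:,:2];print('black floor',cv2.minAreaRect((w*1000).astype(np.float32)))
for p,z in [((272,211),.048),((293,212),.038),((321,212),.038),((290,276),.038),((326,113),.11),((436,155),.1),((465,218),.01),((210,222),.048),((200,162),.12),((408,150),.08)]: print(p,ray(C,[p],z).round(3))
cv2.imwrite('pics/c0.png',cv2.resize(im[170:310,180:340,::-1],None,fx=5,fy=5,interpolation=cv2.INTER_CUBIC)[:600,:800])
E
```

```text
red bbox (253, 192, 44, 39)
black floor ((517.5638427734375, 69.47925567626953), (44.86301040649414, 68.9107666015625), 1.6874641180038452)
(272, 211) [[0.515 0.165 0.048]]
(293, 212) [[0.514 0.104 0.038]]
(321, 212) [[0.516 0.023 0.038]]
(290, 276) [[0.328 0.107 0.038]]
(326, 113) [[0.793 0.016 0.11 ]]
(436, 155) [[ 0.685 -0.299  0.1  ]]
(465, 218) [[ 0.511 -0.409  0.01 ]]
(210, 222) [[0.477 0.346 0.048]]
(200, 162) [[0.644 0.364 0.12 ]]
(408, 150) [[ 0.7   -0.222  0.08 ]]
```

View pics/c0.png

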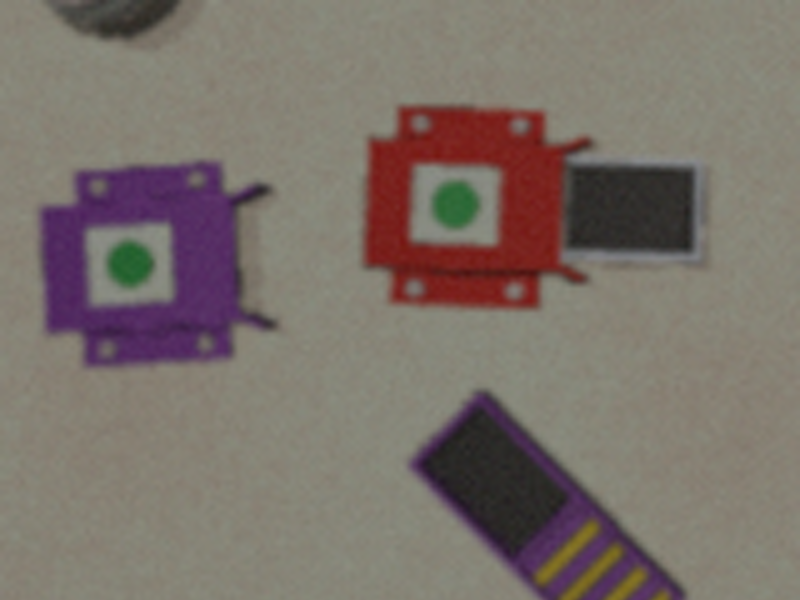

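The crop shows the sleeve's mouth with its cheeks at about x=565–590 and the tray end at x=700. The axis is within 2° of world -y, and the area at y<0 is free. I'll move above the tray with the tool closing along x.

Call:
{"op": "jog_arm", "data": {
  "hand": [0.085,0.085,0.085,0.085,0.085],
  "travel": [
    [0.035,-0.046,0],
    [0.035,-0.046,0],
    [0.035,-0.046,0],
    [0.035,-0.046,0],
    [0.035,-0.046,0]
  ],
  "yaw": [-0.14,-0.14,-0.14,-0.14,-0.14]
}}

```text
time_s: 0.72
position: [0.3376, 0.294, 0.2482]
tool_rot: [[-0.538, 0.843, -0.0], [0.843, 0.538, -0.0], [0.0, -0.0, -1.0]]
ft_force: [1.0, -0.2, -0.3]
grip_width: 0.0849
gripper_force: 0.0
```

Call:
{"op": "jog_arm", "data": {
  "hand": [0.085,0.085,0.085,0.085,0.085],
  "travel": [
    [0.035,-0.046,0],
    [0.035,-0.046,0],
    [0.035,-0.046,0],
    [0.035,-0.046,0],
    [0.035,-0.046,0]
  ],
  "yaw": [-0.14,-0.14,-0.14,-0.14,0]
}}

```text
time_s: 1.35
position: [0.5127, 0.0639, 0.2481]
tool_rot: [[-0.01, 1.0, -0.0], [1.0, 0.01, 0.0], [0.0, -0.0, -1.0]]
ft_force: [-0.8, 0.4, 0.1]
grip_width: 0.085
gripper_force: 0.0
```

```bash
python3 - <<'E'
from h import *
im,C=shot('wrist','w1');o=env.observe();print(o['time_s'],o['position'],np.round(o['tool_rot'],3).tolist(),o['q'],o['qvel']);print(C)
E
```

```text
1.4 [0.51630359 0.05893707 0.24757552] [[-0.008, 1.0, 0.001], [1.0, 0.008, -0.002], [-0.002, 0.001, -1.0]] [-6.49790463 18.76938029 79.18649558 -0.12344439 81.96487936 -6.91457507] [ 4.60283442 -2.03182709  5.23530616  0.63355271 -0.88953338  6.81912099]
({'fx': 313.7592067445869, 'fy': 313.7592067445869, 'cx': 319.471552509907, 'cy': 198.11930212079724, 'k1': 0.006269379944396224, 'hand_eye': array([[-3.46105851e-04, -9.61031238e-01, -2.76439577e-01,
         6.94933320e-02],
       [ 9.99999891e-01, -4.19456539e-04,  2.06211515e-04,
         7.91505455e-04],
       [-3.14130096e-04, -2.76439476e-01,  9.61031278e-01,
        -1.25407470e-01],
       [ 0.00000000e+00,  0.00000000e+00,  0.00000000e+00,
         1.00000000e+00]])}, array([[ 9.99951988e-01,  9.44948331e-03,  2.59394350e-03],
       [ 9.79834500e-03, -9.61048411e-01, -2.76206344e-01],
       [-1.17101960e-04,  2.76218499e-01, -9.61094859e-01]]), array([0.51284172, 0.13334166, 0.37355657]))
```

View pics/w1.png

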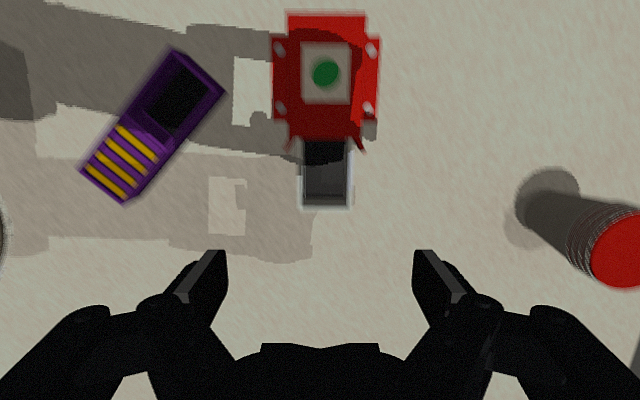

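The wrist view (slightly blurred) shows the sleeve at (325,75) with its mouth at row ~140. The tray's white end is at about (327,205). I'll measure from a settled frame.

Call:
{"op": "jog_arm", "data": {
  "hand": [0.085,0.085,0.085,0.085,0.085],
  "travel": [
    [0,0.01,0],
    [0,0,0],
    [0,0,0],
    [0,0,0],
    [0,0,0]
  ],
  "yaw": [0,0,0,0,0]
}}

```text
time_s: 2.02
position: [0.5117, 0.0759, 0.2485]
tool_rot: [[-0.013, 1.0, 0.0], [1.0, 0.013, -0.0], [-0.0, 0.0, -1.0]]
ft_force: [0.3, 0.2, 0.2]
grip_width: 0.0848
gripper_force: 0.0
```

```bash
python3 - <<'E'
from h import *
o=env.observe();print(o['time_s'],o['position'].round(4),np.round(o['tool_rot'],4).tolist())
im,C=shot('wrist','w2')
m=np.zeros((400,640),np.uint8);m[:170,250:410]=1
r=redmask(im)*m;r=cv2.morphologyEx(r,cv2.MORPH_CLOSE,np.ones((25,25)))*m
print('red bbox',cv2.boundingRect(biggest(r)))
# per-row extents of red: world x at z=.048 and .003
for v in range(14,165,6):
    u=np.flatnonzero(r[v]); 
    if len(u): a=ray(C,[(u[0],v),(u[-1]+1,v)],.048);b=ray(C,[(u[0],v),(u[-1]+1,v)],.003);print(v,u[0],u[-1],(a[:,:2]*1000).round(0).tolist(),'| fl',(b[:,:2]*1000).round(0).tolist())
h=hsv(im)
w=((h[...,1]<60)&(h[...,2]>90)).astype(np.uint8)
l=w.copy();l[:,:302]=0;l[:,352:]=0;l[105:]=0
cv2.imwrite('pics/w2c.png',cv2.resize(im[0:230,240:420,::-1],None,fx=2.6,fy=2.6,interpolation=cv2.INTER_CUBIC))
E
```

```text
2.025 [0.5117 0.0759 0.2485] [[-0.0125, 0.9999, 0.0002], [0.9999, 0.0125, -0.0], [-0.0, 0.0002, -1.0]]
red bbox (270, 23, 110, 138)
26 285 364 [[479.0, 218.0], [553.0, 219.0]] | fl [[474.0, 228.0], [559.0, 229.0]]
32 285 364 [[479.0, 213.0], [554.0, 214.0]] | fl [[474.0, 222.0], [559.0, 223.0]]
38 285 364 [[479.0, 208.0], [554.0, 209.0]] | fl [[474.0, 217.0], [560.0, 218.0]]
44 270 364 [[464.0, 203.0], [554.0, 204.0]] | fl [[458.0, 211.0], [560.0, 212.0]]
50 270 378 [[464.0, 197.0], [568.0, 199.0]] | fl [[458.0, 205.0], [575.0, 206.0]]
56 270 378 [[464.0, 192.0], [568.0, 194.0]] | fl [[457.0, 199.0], [576.0, 200.0]]
62 270 378 [[464.0, 187.0], [568.0, 188.0]] | fl [[457.0, 193.0], [576.0, 194.0]]
68 270 377 [[464.0, 182.0], [568.0, 183.0]] | fl [[457.0, 187.0], [576.0, 188.0]]
74 270 377 [[463.0, 176.0], [568.0, 177.0]] | fl [[457.0, 180.0], [576.0, 182.0]]
80 271 377 [[464.0, 171.0], [569.0, 172.0]] | fl [[458.0, 174.0], [576.0, 176.0]]
86 271 376 [[464.0, 165.0], [568.0, 167.0]] | fl [[458.0, 168.0], [576.0, 169.0]]
92 271 376 [[464.0, 160.0], [568.0, 161.0]] | fl [[457.0, 162.0], 
[... 221 characters left out ...]
.0]] | fl [[457.0, 142.0], [576.0, 144.0]]
116 271 375 [[463.0, 137.0], [569.0, 138.0]] | fl [[457.0, 136.0], [577.0, 137.0]]
122 272 374 [[464.0, 131.0], [568.0, 132.0]] | fl [[457.0, 129.0], [576.0, 130.0]]
128 272 374 [[464.0, 125.0], [568.0, 126.0]] | fl [[457.0, 122.0], [576.0, 124.0]]
134 285 361 [[477.0, 119.0], [556.0, 120.0]] | fl [[472.0, 116.0], [562.0, 117.0]]
140 285 361 [[477.0, 113.0], [556.0, 114.0]] | fl [[472.0, 109.0], [562.0, 110.0]]
146 285 361 [[477.0, 107.0], [556.0, 108.0]] | fl [[472.0, 102.0], [562.0, 103.0]]
152 285 361 [[477.0, 101.0], [556.0, 102.0]] | fl [[472.0, 95.0], [563.0, 96.0]]
158 359 363 [[554.0, 96.0], [559.0, 96.0]] | fl [[559.0, 89.0], [565.0, 89.0]]
```

View pics/w2c.png

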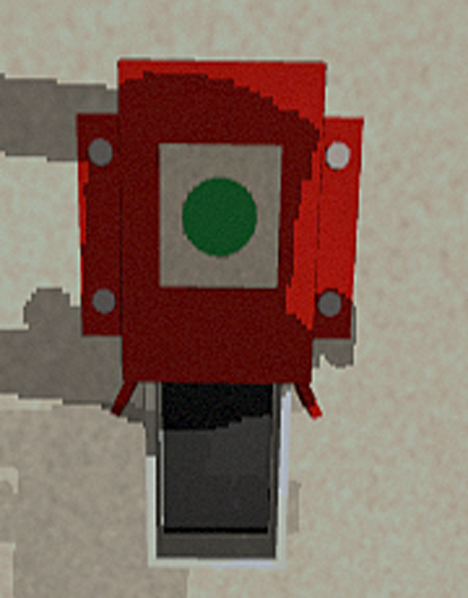

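The crop shows the roof corners at (118,61), (326,62), (124,382) and (312,383). The tray's front rim corners are at about (151,564) and (284,564).

```bash
python3 - <<'E'
from h import *
o=dict(position=np.array([.5117,.0759,.2485]),tool_rot=np.array([[-.0125,.9999,0],[.9999,.0125,0],[0,0,-1.]]))
C=cam('wrist',o)
f=lambda l,z:(ray(C,np.array(l)/2.6+[240,0],z)[:,:2]*1000).round(1).tolist()
print('roof',f([(118,61),(326,62),(124,382),(312,383)],.048))
print('bolts',f([(100,152),(338,156),(104,301),(330,304)],.004))
print('tray rim',f([(147,455),(151,564),(284,564),(292,395)],.038))
E
```

```text
roof [[479.1, 220.3], [553.5, 220.9], [479.4, 106.2], [554.0, 106.7]]
bolts [[466.6, 196.3], [566.1, 196.0], [466.8, 136.1], [566.0, 136.1]]
tray rim [[487.6, 74.7], [488.9, 26.3], [546.9, 27.0], [547.4, 100.6]]
```

The sizes check out: the roof is 115×74.5 and 80 mm of tray sticks out. The mouth is at (0.5166, 0.1064) with its axis along +y, and the tray end is at y=0.0265. Next I'll grip at y=0.058.

Call:
{"op": "jog_arm", "data": {
  "hand": [0.085,0.085,0.085,0.085,0.085],
  "travel": [
    [0.0053,-0.018,-0.03],
    [0,0,-0.05],
    [0,0,-0.05],
    [0,0,-0.05],
    [0,0,-0.0465]
  ],
  "yaw": [-0.0125,0,0,0,0]
}}

```text
time_s: 2.7
position: [0.5172, 0.0576, 0.0204]
tool_rot: [[0.001, 1.0, 0.0], [1.0, -0.001, -0.0], [-0.0, 0.0, -1.0]]
ft_force: [1.1, 0.6, 0.1]
grip_width: 0.0851
gripper_force: 0.0
```

Call:
{"op": "jog_arm", "data": {
  "hand": [0.085,0.06,0.05,0.05,0.05],
  "travel": [
    [0,0,0],
    [0,0,0],
    [0,0,0],
    [0,0,0],
    [0,0,0]
  ],
  "yaw": [0,0,0,0,0],
  "grip_force": 60
}}

```text
time_s: 3.32
position: [0.5183, 0.0575, 0.0242]
tool_rot: [[0.0, 1.0, 0.004], [1.0, -0.0, -0.001], [-0.001, 0.004, -1.0]]
ft_force: [-0.9, -0.1, 7.8]
grip_width: 0.0588
gripper_force: 65.3
```

Call:
{"op": "jog_arm", "data": {
  "hand": [0.05,0.05,0.05,0.05,0.05],
  "travel": [
    [0,0,0.0025],
    [0,-0.01,0],
    [0,-0.015,0],
    [0,-0.02,0],
    [0,-0.02,0]
  ],
  "yaw": [0,0,0,0,0]
}}

```text
time_s: 3.95
position: [0.5172, -0.0089, 0.0243]
tool_rot: [[0.001, 1.0, -0.0], [1.0, -0.001, 0.0], [0.0, -0.0, -1.0]]
ft_force: [0.4, 0.0, -1.9]
grip_width: 0.0588
gripper_force: 64.6
```

Call:
{"op": "jog_arm", "data": {
  "hand": [0.05,0.05,0.05,0.05,0.05],
  "travel": [
    [0,-0.02,0],
    [0,-0.025,0],
    [0,-0.025,0],
    [0,-0.025,0],
    [0,-0.025,0]
  ],
  "yaw": [0,0,0,0,0]
}}

```text
time_s: 4.58
position: [0.5169, -0.1292, 0.0243]
tool_rot: [[0.001, 1.0, -0.0], [1.0, -0.001, 0.0], [0.0, -0.0, -1.0]]
ft_force: [-0.1, 1.3, -1.4]
grip_width: 0.0592
gripper_force: 64.7
```

Call:
{"op": "jog_arm", "data": {
  "hand": [0.05,0.05,0.05,0.05,0.05],
  "travel": [
    [0,-0.005,0.002],
    [0,0,0],
    [0,0,0],
    [0,0,0],
    [0,0,0]
  ],
  "yaw": [0,0.05,0.1,0.15,0.16]
}}

```text
time_s: 5.2
position: [0.517, -0.132, 0.0263]
tool_rot: [[-0.448, 0.894, -0.0], [0.894, 0.448, 0.0], [0.0, -0.0, -1.0]]
ft_force: [0.1, 0.2, -3.0]
grip_width: 0.0588
gripper_force: 64.6
```

Call:
{"op": "jog_arm", "data": {
  "hand": [0.05,0.05,0.05,0.05,0.05],
  "travel": [
    [0,0,0],
    [0,0,0],
    [0,0,0],
    [0,0,0],
    [0,0,0]
  ],
  "yaw": [0.16,0.16,0.16,0.16,0.16]
}}

```text
time_s: 5.82
position: [0.517, -0.132, 0.0263]
tool_rot: [[-0.954, 0.301, -0.0], [0.301, 0.954, 0.0], [0.0, 0.0, -1.0]]
ft_force: [-0.2, -0.3, -3.1]
grip_width: 0.0589
gripper_force: 64.6
```

Call:
{"op": "jog_arm", "data": {
  "hand": [0.05,0.05,0.05,0.05,0.05],
  "travel": [
    [0,0,0],
    [0,0,0],
    [0,0,0],
    [0,0,-0.002],
    [0,0,0]
  ],
  "yaw": [0.16,0.1,0.05,0,0]
}}

```text
time_s: 6.45
position: [0.5171, -0.1322, 0.0243]
tool_rot: [[-1.0, 0.002, -0.0], [0.002, 1.0, 0.0], [0.0, 0.0, -1.0]]
ft_force: [-0.0, 0.7, -1.9]
grip_width: 0.0589
gripper_force: 64.8
```

```bash
python3 - <<'E'
from h import *
im,C=shot('top','t2');o=env.observe();print(o['time_s'],o['q'].round(1))
im2=im[170:310,260:420];cv2.imwrite('pics/t2c.png',cv2.resize(im2[:,:,::-1],None,fx=4,fy=4,interpolation=cv2.INTER_CUBIC))
E
```

```text
6.5 [ -27.1   35.7   93.4    0.    50.9 -116.9]
```

View pics/t2c.png

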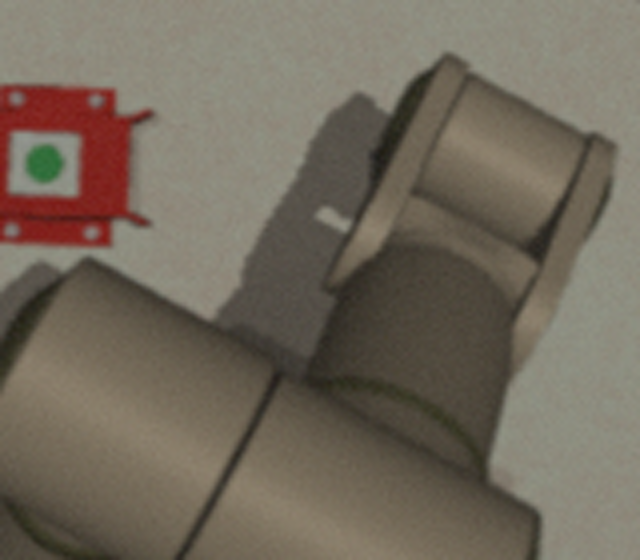

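The arm hides the tray in this view: the sleeve is undisturbed at (45,160) and the wrist is at (480,200). The forces are as expected. Next I'll release, lift, look with the wrist camera, and turn the hand half round for a new grip.

Call:
{"op": "jog_arm", "data": {
  "hand": [0.066,0.085,0.085,0.085,0.085],
  "travel": [
    [0,0,0],
    [0,0,0],
    [0,0,0],
    [0,0,0.02],
    [0,0,0.05]
  ],
  "yaw": [0,0,0,0,0]
}}

```text
time_s: 7.12
position: [0.5163, -0.132, 0.0936]
tool_rot: [[-1.0, 0.002, -0.004], [0.002, 1.0, 0.002], [0.004, 0.002, -1.0]]
ft_force: [0.9, -0.5, 0.7]
grip_width: 0.0849
gripper_force: 0.0
```

Call:
{"op": "jog_arm", "data": {
  "hand": [0.085,0.085,0.085,0.085,0.085],
  "travel": [
    [-0.023,0,0.05],
    [-0.023,0,0.05],
    [-0.023,0,0.03],
    [-0.023,0,0],
    [-0.023,0,0]
  ],
  "yaw": [-0.1745,-0.1745,-0.1745,-0.1745,-0.1745]
}}

```text
time_s: 7.75
position: [0.4014, -0.1323, 0.2247]
tool_rot: [[-0.637, 0.77, 0.001], [0.77, 0.637, -0.001], [-0.001, 0.0, -1.0]]
ft_force: [-0.5, -0.6, 0.0]
grip_width: 0.0847
gripper_force: 0.0
```

Call:
{"op": "jog_arm", "data": {
  "hand": [0.085,0.085,0.085,0.085,0.085],
  "travel": [
    [0,0,0],
    [0,0,0],
    [0,0,0],
    [0,0,0],
    [0,0,0]
  ],
  "yaw": [-0.1745,-0.1745,-0.1745,-0.1745,-0.1745]
}}

```text
time_s: 8.38
position: [0.4021, -0.1323, 0.2244]
tool_rot: [[0.18, 0.984, -0.0], [0.984, -0.18, -0.0], [-0.0, -0.0, -1.0]]
ft_force: [0.1, -0.3, -0.3]
grip_width: 0.0848
gripper_force: 0.0
```

Call:
{"op": "jog_arm", "data": {
  "hand": [0.085,0.085,0.085,0.085,0.085],
  "travel": [
    [0,0,0],
    [0,0,0],
    [0,0,0],
    [0,0,0],
    [0,0,0]
  ],
  "yaw": [-0.1745,-0.1745,-0.1745,-0.1745,-0.1745]
}}

```text
time_s: 9.0
position: [0.4021, -0.1323, 0.2244]
tool_rot: [[0.869, 0.494, -0.0], [0.494, -0.869, -0.0], [-0.0, -0.0, -1.0]]
ft_force: [0.8, -0.7, -0.2]
grip_width: 0.0853
gripper_force: 0.0
```

Call:
{"op": "jog_arm", "data": {
  "hand": [0.085,0.085,0.085,0.085,0.085],
  "travel": [
    [0,0,0],
    [0,0,0],
    [0,0,0],
    [0,0,0],
    [0,0,0]
  ],
  "yaw": [-0.1745,-0.1745,-0.1745,0,0]
}}

```text
time_s: 9.62
position: [0.4021, -0.1324, 0.2244]
tool_rot: [[1.0, 0.003, 0.0], [0.003, -1.0, -0.0], [0.0, 0.0, -1.0]]
ft_force: [-0.2, -0.2, 0.3]
grip_width: 0.0851
gripper_force: 0.0
```

```bash
python3 - <<'E'
from h import *
o=env.observe();print(o['time_s'],o['q'].round(1),o['position'].round(4),np.round(o['tool_rot'],4).tolist())
im,C=shot('wrist','w3')
E
```

```text
9.625 [-34.3  10.4  95.2  -0.   74.4  55.5] [ 0.4021 -0.1324  0.2244] [[1.0, 0.0026, 0.0], [0.0026, -1.0, -0.0], [0.0, 0.0, -1.0]]
```

View pics/w3.png

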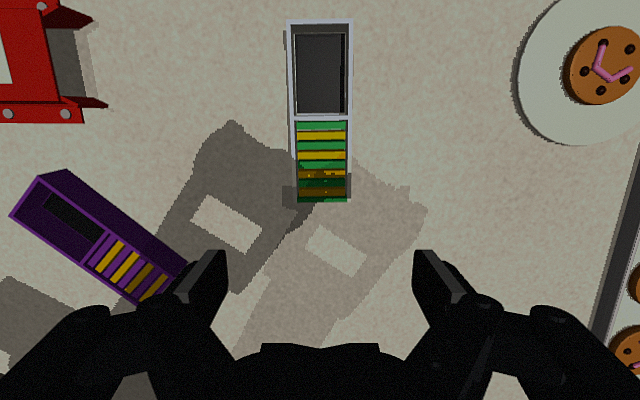

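The tray lies upright. Its empty end is at the top with rim corners at about (287,20) and (353,21), and the green full end is at row ~202, columns 295–349.

```bash
python3 - <<'E'
from h import *
o=dict(position=np.array([.4021,-.1324,.2244]),tool_rot=np.array([[1,.0026,0],[.0026,-1,0],[0,0,-1.]]))
C=cam('wrist',o)
print((ray(C,[(287,20),(354,20),(295,202),(349,202)],.038)*1000).round(1).tolist())
im=cv2.imread('pics/w3.png')
h=cv2.cvtColor(im,cv2.COLOR_BGR2HSV)
g=((h[...,0]>50)&(h[...,0]<80)&(h[...,1]>120)).astype(np.uint8);g[:,:250]=0;g[:,400:]=0
ys,xs=np.nonzero(g);print(ys.min(),ys.max(),xs.min(),xs.max())
w=((h[...,1]<45)&(h[...,2]>165)).astype(np.uint8)
for v in [40,60,80,100]: u=np.flatnonzero(w[v,280:362])+280; print(v,u.min(),u.max(),(ray(C,[(u.min(),v),(u.max()+1,v)],.038)[:,:2]*1000).round(1).tolist())
E
```

```text
[[547.8, -103.9, 38.0], [548.0, -163.3, 38.0], [379.2, -107.7, 38.0], [379.3, -163.7, 38.0]]
57 399 250 399
40 287 352 [[531.8, -103.4], [531.9, -163.0]]
60 288 352 [[515.1, -103.9], [515.3, -163.5]]
80 285 351 [[498.0, -100.7], [498.1, -163.1]]
100 290 351 [[480.2, -104.9], [480.3, -163.7]]
```

Call:
{"op": "jog_arm", "data": {
  "hand": [0.085,0.085,0.085,0.085,0.085],
  "travel": [
    [0,-0.001,-0.04],
    [0,0,-0.05],
    [0,0,-0.05],
    [0,0,-0.06],
    [0,0,0]
  ],
  "yaw": [-0.0026,0,0,0,0]
}}

```text
time_s: 10.3
position: [0.4006, -0.1324, 0.0218]
tool_rot: [[1.0, -0.002, -0.007], [-0.002, -1.0, 0.005], [-0.007, -0.005, -1.0]]
ft_force: [0.5, 0.6, 1.4]
grip_width: 0.085
gripper_force: 0.0
```

Call:
{"op": "jog_arm", "data": {
  "hand": [0.06,0.05,0.05,0.05,0.05],
  "travel": [
    [0,0,0],
    [0,0,0],
    [0,0,0],
    [0,0,0],
    [0,0,0.0015]
  ],
  "yaw": [0,0,0,0,0],
  "grip_force": 70
}}

```text
time_s: 10.92
position: [0.4028, -0.1338, 0.0278]
tool_rot: [[1.0, -0.003, 0.003], [-0.003, -1.0, -0.002], [0.003, 0.002, -1.0]]
ft_force: [-0.4, -0.3, -2.8]
grip_width: 0.0592
gripper_force: 75.1
```

Call:
{"op": "jog_arm", "data": {
  "hand": [0.05,0.05,0.05,0.05,0.05],
  "travel": [
    [0,0,0.002],
    [0,0,0],
    [0,0,0],
    [0,0,0],
    [0,0,0]
  ],
  "yaw": [0.05,0.1,0.16,0.16,0.16]
}}

```text
time_s: 11.55
position: [0.4025, -0.1336, 0.029]
tool_rot: [[0.807, 0.591, 0.002], [0.591, -0.807, -0.001], [0.001, 0.002, -1.0]]
ft_force: [-0.2, 0.1, -1.8]
grip_width: 0.059
gripper_force: 75.1
```

Call:
{"op": "jog_arm", "data": {
  "hand": [0.05,0.05,0.05,0.05,0.05],
  "travel": [
    [0,0,0],
    [0,0,0],
    [0,0,0],
    [0,0,0],
    [0,0,0]
  ],
  "yaw": [0.16,0.16,0.16,0.16,0.16]
}}

```text
time_s: 12.18
position: [0.4026, -0.1336, 0.029]
tool_rot: [[0.138, 0.99, 0.002], [0.99, -0.138, -0.001], [-0.001, 0.002, -1.0]]
ft_force: [0.7, 0.1, -1.6]
grip_width: 0.0589
gripper_force: 75.1
```

Call:
{"op": "jog_arm", "data": {
  "hand": [0.05,0.05,0.05,0.05,0.05],
  "travel": [
    [0.022,0,0],
    [0.031,0,0],
    [0.031,0,0],
    [0.03,0,0],
    [0,0,0]
  ],
  "yaw": [0.1,0.0408,0,0,0]
}}

```text
time_s: 12.8
position: [0.518, -0.1336, 0.029]
tool_rot: [[0.002, 1.0, 0.003], [1.0, -0.002, -0.002], [-0.002, 0.003, -1.0]]
ft_force: [-0.5, -1.0, -2.5]
grip_width: 0.0589
gripper_force: 75.7
```

Call:
{"op": "jog_arm", "data": {
  "hand": [0.05,0.05,0.05,0.05,0.05],
  "travel": [
    [0,0.025,0],
    [0,0.02,-0.0025],
    [0,0,0],
    [0,0,0],
    [0,0,0]
  ],
  "yaw": [0,0,0,0,0]
}}

```text
time_s: 13.42
position: [0.5166, -0.0873, 0.0271]
tool_rot: [[0.003, 1.0, 0.003], [1.0, -0.003, 0.001], [0.001, 0.003, -1.0]]
ft_force: [2.7, 6.4, 9.9]
grip_width: 0.0585
gripper_force: 77.1
```

```bash
python3 - <<'E'
from h import *
o=env.observe();print(o['time_s'],o['q'].round(1),o['position'].round(4),np.round(o['tool_rot'],4).tolist())
im,C=shot('wrist','w4')
E
```

```text
13.425 [-22.6  34.8  95.    0.1  50.  -22.5] [ 0.5166 -0.0873  0.0271] [[0.0032, 1.0, 0.003], [1.0, -0.0032, 0.0006], [0.0006, 0.003, -1.0]]
```

View pics/w4.png

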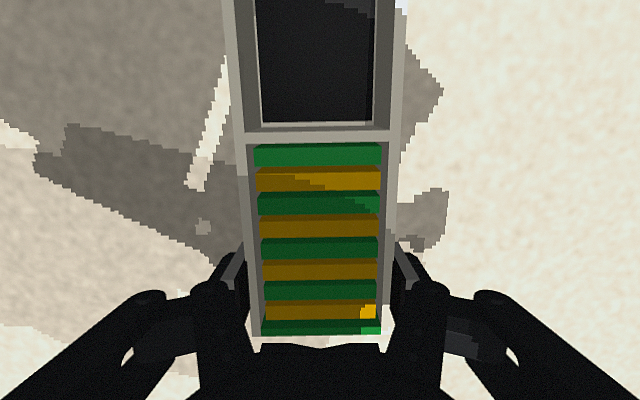

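The wrist view looks down the held tray. The packets are nearest the hand (rows 145–335), and the rim edges run from (222,0) to (251,335) on the left and (408,0) to (382,335) on the right.

```bash
python3 - <<'E'
from h import *
o=dict(position=np.array([.5166,-.0873,.0271]),tool_rot=np.array([[.0032,1,.003],[1,-.0032,.0006],[.0006,.003,-1.]]))
C=cam('wrist',o)
im=cv2.imread('pics/w4.png');h=cv2.cvtColor(im,cv2.COLOR_BGR2HSV)
# inner edges: divider row ~138; black floor region; green packets extents
g=((h[...,0]>50)&(h[...,0]<80)&(h[...,1]>120)).astype(np.uint8)
for v in [155,203,248,290]: u=np.flatnonzero(g[v,240:400])+240; print(v,u.min(),u.max(),(ray(C,[(u.min(),v),(u.max()+1,v)],.035)[:,:2].mean(0)*1000).round(1))
print((ray(C,[(222,0),(408,0),(251,335),(382,335),(238,135),(396,135)],.039)*1000).round(1).tolist())
E
```

```text
155 254 380 [516.9 -34.8]
203 257 379 [517.1 -53.6]
248 261 377 [517.5 -72.8]
290 264 375 [517.6 -92.3]
[[486.8, 15.1, 39.0], [545.9, 15.0, 39.0], [487.9, -111.5, 39.0], [544.2, -111.8, 39.0], [488.6, -27.0, 39.0], [544.8, -27.2, 39.0]]
```

Call:
{"op": "jog_arm", "data": {
  "hand": [0.05,0.05,0.05,0.05,0.05],
  "travel": [
    [-0.0005,0,0.0025],
    [0,0.01,0],
    [0,0.01,0],
    [0,0.01,0],
    [0,0,0]
  ],
  "yaw": [-0.008,0,0,0,0]
}}

```text
time_s: 14.1
position: [0.5155, -0.0574, 0.0277]
tool_rot: [[0.01, 1.0, -0.001], [1.0, -0.01, 0.0], [0.0, -0.001, -1.0]]
ft_force: [0.2, -0.3, -1.3]
grip_width: 0.0587
gripper_force: 75.9
```

Call:
{"op": "jog_arm", "data": {
  "hand": [0.05,0.05,0.05,0.05,0.05],
  "travel": [
    [0,0.007,0],
    [0,0.007,0],
    [0,0.007,0],
    [0,0.007,0],
    [0,0.007,0]
  ],
  "yaw": [0,0,0,0,0]
}}

```text
time_s: 14.72
position: [0.5157, -0.0229, 0.0278]
tool_rot: [[0.011, 1.0, 0.0], [1.0, -0.011, -0.0], [-0.0, 0.0, -1.0]]
ft_force: [-0.3, 0.2, -0.9]
grip_width: 0.0589
gripper_force: 75.8
```

Call:
{"op": "jog_arm", "data": {
  "hand": [0.05,0.05,0.05,0.05,0.05],
  "travel": [
    [0,0.01,0],
    [0,0.01,0],
    [0,0.01,0],
    [0,0.01,0],
    [0,0.01,0]
  ],
  "yaw": [0,0,0,0,0]
}}

```text
time_s: 15.35
position: [0.5157, 0.0273, 0.0278]
tool_rot: [[0.011, 1.0, -0.0], [1.0, -0.011, 0.0], [-0.0, -0.0, -1.0]]
ft_force: [0.2, -0.4, -1.8]
grip_width: 0.0586
gripper_force: 75.8
```

Call:
{"op": "jog_arm", "data": {
  "hand": [0.05,0.05,0.05,0.05,0.05],
  "travel": [
    [0,0.009,0],
    [0,0.009,0],
    [0,0.009,0],
    [0,0.006,-0.001],
    [0,0,0]
  ],
  "yaw": [0,0,0,0,0]
}}

```text
time_s: 15.98
position: [0.516, 0.0603, 0.0271]
tool_rot: [[0.011, 1.0, 0.001], [1.0, -0.011, 0.001], [0.001, 0.001, -1.0]]
ft_force: [0.4, 3.8, 2.8]
grip_width: 0.0588
gripper_force: 76.3
```

Call:
{"op": "jog_arm", "data": {
  "hand": [0.05,0.05,0.05,0.05,0.05],
  "travel": [
    [0,0.003,0],
    [0,0.003,0],
    [0,0.002,0],
    [0,0.002,0],
    [0,0,0]
  ],
  "yaw": [0,0,0,0,0]
}}

```text
time_s: 16.6
position: [0.5161, 0.0696, 0.0271]
tool_rot: [[0.012, 1.0, 0.001], [1.0, -0.012, -0.0], [-0.0, 0.001, -1.0]]
ft_force: [-1.2, -4.0, 4.7]
grip_width: 0.0588
gripper_force: 76.6
```

Call:
{"op": "jog_arm", "data": {
  "hand": [0.05,0.05,0.05,0.05,0.05],
  "travel": [
    [0,0.001,0],
    [0,0.001,0],
    [0,0.001,0],
    [0,0,0],
    [0,0,0]
  ],
  "yaw": [0,0,0,0,0]
}}

```text
time_s: 17.23
position: [0.516, 0.0718, 0.0271]
tool_rot: [[0.011, 1.0, 0.001], [1.0, -0.011, -0.001], [-0.001, 0.001, -1.0]]
ft_force: [-0.9, -8.6, 5.2]
grip_width: 0.0587
gripper_force: 76.7
```

Call:
{"op": "jog_arm", "data": {
  "hand": [0.05,0.05,0.05,0.05,0.05],
  "travel": [
    [0,0.001,0],
    [0,0.001,0],
    [0,0.001,0],
    [0,0,0],
    [0,0,0]
  ],
  "yaw": [0,0,0,0,0]
}}

```text
time_s: 17.85
position: [0.5161, 0.072, 0.0271]
tool_rot: [[0.011, 1.0, 0.0], [1.0, -0.011, -0.006], [-0.006, 0.0, -1.0]]
ft_force: [-3.3, -29.1, 5.8]
grip_width: 0.0583
gripper_force: 76.7
```

The tray is on the back stop: 29 N with no further travel. I'll relax the push, release and lift.

Call:
{"op": "jog_arm", "data": {
  "hand": [0.05,0.05,0.065,0.085,0.085],
  "travel": [
    [0,-0.003,0],
    [0,0,0],
    [0,0,0],
    [0,0,0],
    [0,0,0]
  ],
  "yaw": [0,0,0,0,0]
}}

```text
time_s: 18.48
position: [0.5155, 0.0729, 0.0266]
tool_rot: [[0.011, 1.0, -0.001], [1.0, -0.011, 0.0], [0.0, -0.001, -1.0]]
ft_force: [0.7, 0.0, 0.4]
grip_width: 0.085
gripper_force: 0.0
```

Call:
{"op": "jog_arm", "data": {
  "hand": [0.085,0.085,0.085,0.085,0.085],
  "travel": [
    [0,0,0.01],
    [0,0,0.05],
    [0,0,0.06],
    [0,0,0.06],
    [0,0,0.04]
  ],
  "yaw": [0,0,0,0,0]
}}

```text
time_s: 19.1
position: [0.5156, 0.0728, 0.2505]
tool_rot: [[0.011, 1.0, 0.004], [1.0, -0.011, -0.0], [-0.0, 0.004, -1.0]]
ft_force: [0.8, 0.1, -0.2]
grip_width: 0.0851
gripper_force: 0.0
```

Call:
{"op": "jog_arm", "data": {
  "hand": [0.085,0.085,0.085,0.085,0.085],
  "travel": [
    [0,0,0],
    [0,0,0],
    [0,0,0],
    [0,0,0],
    [0,0,0]
  ],
  "yaw": [0,0,0,0,0]
}}

```text
time_s: 19.73
position: [0.5156, 0.0726, 0.2464]
tool_rot: [[0.011, 1.0, -0.001], [1.0, -0.011, 0.0], [0.0, -0.001, -1.0]]
ft_force: [0.8, -0.2, -0.4]
grip_width: 0.0851
gripper_force: 0.0
```

```bash
python3 - <<'E'
from h import *
o=env.observe();print(o['time_s'],o['position'].round(4),o['ft_force'],o['grip_width'])
im,C=shot('wrist','w5')
h=hsv(im);g=((h[...,0]>50)&(h[...,0]<80)&(h[...,1]>120)).astype(np.uint8);g[:130]=0
n,l,s,c=cv2.connectedComponentsWithStats(g)
for i in range(1,n):
    if s[i,4]>30: x,y,w,hh,_=s[i];print(s[i],(ray(C,[(x,y+hh),(x+w,y+hh)],.038)[:,:2]*1000).round(1).tolist())
E
```

```text
19.725 [0.5156 0.0726 0.2464] [ 0.83563154 -0.20398195 -0.36943629] 0.085091067449076
[297 145  45   4 145] [[492.9, 100.5], [540.5, 100.0]]
[298 158  44   9 351] [[493.3, 81.2], [540.7, 80.7]]
[299 175  43   9 344] [[493.8, 62.4], [540.8, 61.9]]
[297 191  47   7 218] [[491.2, 46.5], [543.2, 45.9]]
```

View pics/w5.png

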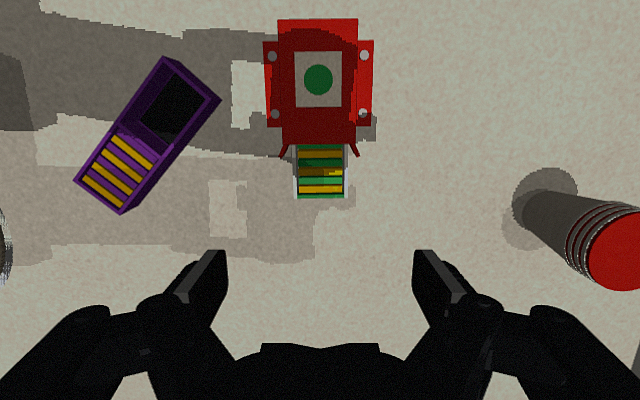

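The tray's end is at y≈0.046, so about 60 mm sticks out of the mouth (y=0.106). The packets show at rows 145–198, the tray is straight, and the bystanders haven't moved. I'm handing it in.

```bash
python3 -c "
from rig import env
print(env.close_job())"
```

```text
the job is handed in; nothing more can be done
None
```

The tray is turned end for end and pushed fully home in the red sleeve, with about 60 mm of the tea-packet half sticking out, and the robot has let go; I handed it in at about 20 s.

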